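# Slide a seed strip under the low germination light

### The job

Take the black seed strip with the orange fin off its wooden stand and set it down flat on the bench in front of the empty bay of the low germination light, then let go of it. Take it again by its fin (or push there) and slide it, fin outward, under the light until it is fully home against the back of the bay. Keep it level, do not drop it, and leave the other strip and the things around where they are.

Things in the scene. Friction and masses are not known exactly. Their poses are not given: they have to be found in the camera images.
- strip: Seed strip to move: black box 150 x 60 x 24 mm (x, y, z) with rigid pellets flush in its top and an upright orange fin standing out behind its -x end. Origin: underside, mid-width, 90 mm behind the front (+x) face; the box spans x -60 to +90, y -30 to +30 mm. z up. About 0.25 kg (varies), centre of mass near x = +5 mm. Starts on the stand, underside 45 mm above the bench.
- fin (a point): Middle of the strip's fin (strip x = -76.5 mm), 32 mm above the underside; axes as the strip's. The fin spans strip x -95 to -58 mm, is 10 mm thick in y and 50 mm high from the underside: pinch it across its thickness once the strip is off the stand.
- stand: Fixed wooden block 190 x 52 mm, 45 mm high; origin mid-underside on the bench. The strip lies on it, same x axis, centres nearly equal, overhanging 4 mm at each side. Two cheeks 24 mm apart enclose the fin up to 95 mm above the bench, so it cannot be pinched there: take the strip across its 60 mm width and lift it straight up by over 50 mm.
- light: Fixed low light: white bars over a clear sheet on aluminium rails, 180 wide, 143 deep, top 53 mm (black box on it to 64). Origin: bench, middle of its open front edge (mouth); x points in, y left, z up. Underside 33 mm up: 9 mm over a strip. Rails make two 78 mm wide bays centred on y = +43 and -43 mm, floor = bench. One bay is taken (which varies).
- bay_left (a point): Middle of the mouth of the bay at y = +43 mm of the light, at bench height; axes as the light's. The back stop's face is 135 mm inside the mouth: a strip fully home has its origin 45 mm inside, and its fin stays outside in front.
- bay_right (a point): Middle of the mouth of the bay at y = -43 mm of the light, at bench height; axes as the light's. Same depth as the other bay.
- strip_in: Bystander: a second strip, exactly like the first, already home in one of the bays (origin about 44 mm inside the mouth), fin outward. Loose. The other bay is empty, with only a flat silvery sheet on its floor.
- pot_clay: Bystander: loose open clay-coloured pot, 90 mm wide, 85 mm high; origin at the centre of its underside.
- pot_black: Bystander: loose open black pot, 80 mm wide, 75 mm high; origin at the centre of its underside.
- bottle: Bystander: loose blue bottle, 68 mm wide, 170 mm high; origin at the centre of its underside.
- jar: Bystander: loose glass jar, 64 mm wide, 80 mm high; origin at the centre of its underside.
- dibber: Bystander: loose wooden dibber lying on the bench: tapered shaft 140 mm along its x, 24 mm thick, with a 90 mm cross grip at its -x end.
Not all that is in view belongs to the job. Leave any red look-alike of the strip alone.

How it is judged:
By the outcome, as a careful person would: the job done as asked, in the order asked, and still so for the second after the job is handed in, with the robot touching nothing.
It also fails if it takes over 48 s, if anything falls off the work surface, if the arm or the gripper's body presses on something with over 40 N, if the wrist force passes 120 N, or if a joint passes its speed limit or range.

### The arm

A 7-joint arm with a two-finger parallel gripper is mounted at the origin on the work surface. World frame = base frame: x ahead of the robot, y to its left, z up, the work surface at z = 0. Lengths are in mm, angles in rad, forces in N, time in s.
With the tool pointing down it reaches from about 400 to 900 mm from the base axis. Payload 5.5 kg.
Tool frame: the origin (TCP) lies at the very end of the fingers, on their centre line; the grasp point (between the pads) lies 19 mm behind it (env.grip_depth is the z of the grasp point in the tool frame, in mm); z points along the fingers, y is the line along which they close (so a half turn about z gives the same grasp; the last joint's range is limited). The gripper opens to 85 mm and grips with 20 to 120 N. Pads are 22 mm wide; open, the fingers measure 114 mm over their backs; the gripper's body (76 mm by 85 mm) begins 54 mm behind the grasp point. The pads swing forward as they close: fully open they stand 13 mm farther back than shut.
Start: joints at [1.55, 0.501, -0.427, 1.55, 0.221, 1.138, -0.21], TCP at [182.037, -623.989, 231.31] pointing down, gripper open.
Joint ranges: [-2.88, 2.88], [-0.31, 2.03], [-1.54, 1.56], [0.2, 2.42], [-1.41, 4.55], [0.19, 2.02], [-2.57, 2.57]. Speed limits (rad/s): [2.57, 2.57, 3.14, 3.14, 3.14, 3.14, 3.14].

### API

Orientations are given as a unit quaternion [x, y, z, w].
In Python, from bench import env gives the robot as it stands. Calls block until the motion is done:
- env.move_pose(position, orientation): joint-space move of the TCP to a pose.
- env.move_straight(position, rot=None, max_speed=150): straight line of the TCP; rot=None keeps the orientation; max_speed is the mean speed in mm/s.
- env.movej(angles): joint-space move.
- env.gripper_open() and env.gripper_close(newtons=None): open the fingers fully, or close them until they stop; newtons is the grip in N (None keeps the last).
- env.pause(seconds).
- env.ik(position, orientation): joint angles nearest the present ones, or None.
- env.get_image(name): name is "scene" or "top" or "wrist"; returns a dict with "img" (480x640x3 uint8, red, green, blue), "K" (3x3 intrinsics, pixels), "dist_coeffs" ([k1, k2, p1, p2, k3] as OpenCV has them; the pictures are not rectified), "R" (3x3) and "t" (3): a world point X has camera coordinates R X + t. Camera axes: x right, y down, z forward; pixel columns grow to the right and rows downward; lengths in mm; the calibration is good to about 2 mm. A picture is of the moment at which its call begins. There is no depth.
A pose or a line that the arm cannot do raises env.Unreachable and nothing moves.
- env.job_done(): hands the job in; it is judged then, once.
Readings, each from a call of its own:
- env.read_clock(): time.
- env.read_joint_positions(): joint angles.
- env.read_joint_velocities(): joint speeds.
- env.read_joint_efforts(): joint torques, N m.
- env.read_ee_pos(): TCP position.
- env.read_eef_rot(): TCP orientation.
- env.read_contact_force(): force on the tool from outside, world axes, zero at the start.
- env.read_moment(): the same for the moment, N m.
- env.read_grip_width(): opening from 0.0 (shut) to 1.0 (fully open).
- env.read_grip_force(): force on a finger pad.
Only numpy, scipy, OpenCV 4.12 (cv2) and the standard library are available. Lean on these libraries where they do the work, as an engineer would, in place of code of your own. Each camera call takes 0.05 s, during which the arm holds its last target. There are 200 camera calls.

## Working session

There is one attempt and no reset: what is moved stays moved. The work goes in short steps, each a Python script; the robot and the scene stay as the last script left them, time stands still between calls to the robot, and variables do not carry over. Pictures are saved under pics/ and viewed, at most 10 in all, crops included, and the job is handed in when it is done.

```bash
ls; mkdir -p pics; python3 - <<'E'
from bench import env
import cv2,pickle
for n in("scene","top"):
    d=env.get_image(n); pickle.dump(d,open(f"{n}.pkl","wb")); cv2.imwrite(f"pics/{n}0.png",d["img"][:,:,::-1])
    print(n,d["K"],d["dist_coeffs"],d["R"],d["t"])
print(env.read_clock(),env.read_eef_rot(),env.grip_depth)
E
```

```text
pics
scene [[598.47432709   0.         320.51817056]
 [  0.         598.47432709 230.03451391]
 [  0.           0.           1.        ]] [-0.18985385  0.          0.          0.          0.        ] [[ 0.05861684  0.99823911  0.00909616]
 [ 0.71045513 -0.03531353 -0.70285593]
 [-0.70129706  0.04766161 -0.71127407]] [   4.93523356 -309.10470227 1959.42641612]
top [[433.93889855   0.         321.25726293]
 [  0.         433.93889855 238.90289697]
 [  0.           0.           1.        ]] [0.00565486 0.         0.         0.         0.        ] [[ 0.00201659 -0.99998334  0.00540861]
 [-0.99563043 -0.0025127  -0.0933474 ]
 [ 0.09335944 -0.00519674 -0.99561891]] [-13.68220703 508.36877329 916.15698001]
0.1 [ 9.89942542e-01  1.41467119e-01 -9.92374290e-05 -8.99149799e-04] -18.700000000000003
```

View pics/scene0.png

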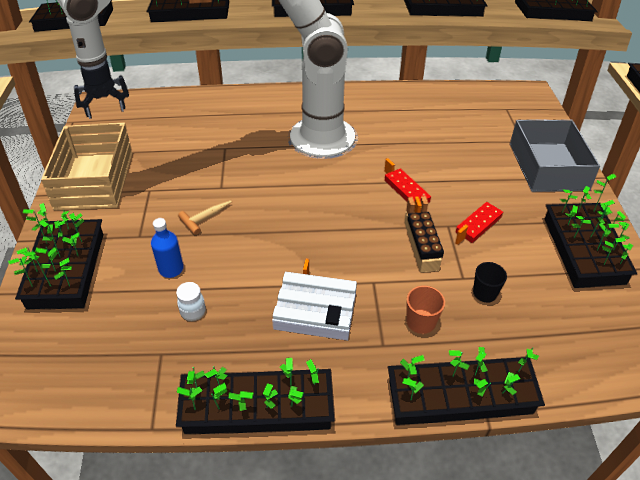

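View pics/top0.png

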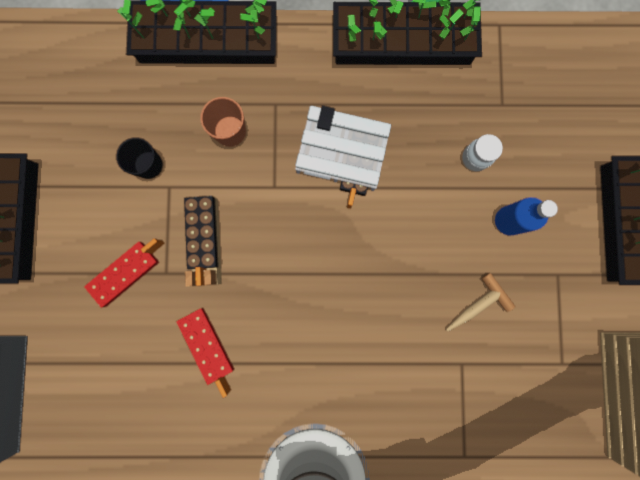

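The black strip with the orange fin sits on the stand at top (200,240), with its fin towards the robot at about (199,278). Two red look-alikes, at (122,274) and (206,346), don't fit because they are red and flat on the bench. The light is at (343,148) with its mouth towards the robot. The other strip's fin at (352,195) is on the right, so the left bay is the empty one. One enlarged crop to confirm.

```bash
cat > h.py <<'E'
import numpy as np,cv2,pickle
def ray(d,px):
    px=np.array(px,float).reshape(-1,1,2)
    n=cv2.undistortPoints(px,d["K"],np.array(d["dist_coeffs"])).reshape(-1,2)
    R=np.array(d["R"]);c=-R.T@np.array(d["t"])
    return c,np.c_[n,np.ones(len(n))]@R
def onz(d,px,z):
    c,v=ray(d,px); return c+v*((z-c[2])/v[:,2])[:,None]
def proj(d,P):
    return cv2.projectPoints(np.array(P,float).reshape(-1,1,3),cv2.Rodrigues(np.array(d["R"]))[0],np.array(d["t"],float),d["K"],np.array(d["dist_coeffs"]))[0].reshape(-1,2)
E
python3 - <<'E'
from h import *
d=pickle.load(open("top.pkl","rb"))
a=d["img"]
c=a[95:295,170:400][:,:,::-1]
cv2.imwrite("pics/c0.png",cv2.resize(c,None,fx=3,fy=3,interpolation=cv2.INTER_CUBIC)[:600])
hsv=cv2.cvtColor(a,cv2.COLOR_RGB2HSV)
m=((hsv[...,1]<40)&(hsv[...,2]>120)).astype(np.uint8); m[:,:280]=0;m[:,410:]=0;m[:90]=0;m[220:]=0
m=cv2.morphologyEx(m,cv2.MORPH_CLOSE,np.ones((9,9)))
k=max(cv2.findContours(m,0,1)[0],key=cv2.contourArea)
b=cv2.boxPoints(cv2.minAreaRect(k));print(b);print(onz(d,b,53)); print(cv2.minAreaRect(k))
E
```

```text
[[293.34833  171.1573  ]
 [308.71912  104.55057 ]
 [391.2472   123.595505]
 [375.8764   190.20224 ]]
[[ 650.35193033   47.32552607   53.        ]
 [ 797.03590564   15.29152528   53.        ]
 [ 755.38082905 -162.55933617   53.        ]
 [ 609.75193827 -128.07169998   53.        ]]
((342.2977600097656, 147.37640380859375), (84.69707489013672, 68.35728454589844), 12.994616508483887)
```

View pics/c0.png

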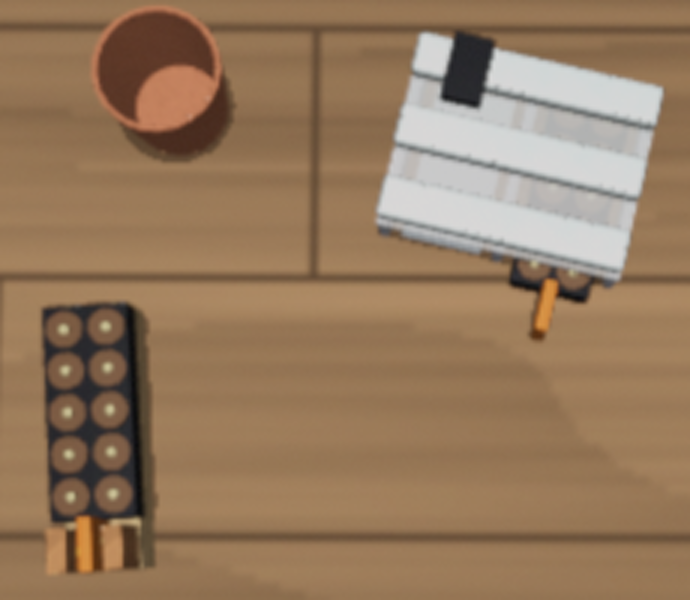

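The crop confirms it: the black strip's ten pellets centre at crop (88,411), the stand's cheeks hold the fin, and the right-hand bay of the light is taken. Now I'll compute the poses and move.

```bash
cat >> h.py <<'E'
from scipy.spatial.transform import Rotation as Ro
def down(yaw): # tool z down, tool x along yaw
    c,s=np.cos(yaw),np.sin(yaw)
    return Ro.from_matrix(np.array([[c,s,0],[s,-c,0],[0,0,-1]])).as_quat()
E
python3 - <<'E'
from h import *
from bench import env
d=pickle.load(open("top.pkl","rb"))
cr=lambda p:np.array(p,float)/3+[170,95]-1/3.
L=onz(d,cr([[418,32],[662,87],[620,282],[377,223]]),53)
print("light BL BR FR FL\n",L, np.linalg.norm(L-np.roll(L,-1,0),axis=1))
S=onz(d,cr([[42,310],[130,303],[139,515],[52,522]]),69)
print("strip\n",S,S.mean(0),np.linalg.norm(S-np.roll(S,-1,0),axis=1))
P=onz(d,cr([[63,329],[106,326],[113,494],[70,496]]),69)
print("pel",P.mean(0))
f=lambda a,b:np.arctan2(*(a-b)[1::-1])
print("yaw strip",f(P[0],P[3]),f(P[1],P[2]),f(S[0],S[3]),f(S[1],S[2]))
print("yaw light sides",f(L[0],L[3]),f(L[1],L[2]),"back",f(L[0],L[1])-np.pi/2,"front",f(L[3],L[2])-np.pi/2)
s=pickle.load(open("scene.pkl","rb"))
print(proj(s,L),proj(s,S))
E
```

```text
light BL BR FR FL
 [[ 795.29200246   14.67701926   53.        ]
 [ 755.2162199  -160.58871312   53.        ]
 [ 613.06320168 -129.07384079   53.        ]
 [ 655.04843115   43.1366889    53.        ]] [179.78916902 145.60449089 177.25469256 143.10210372]
strip
 [[588.68842752 273.38903385  69.        ]
 [593.80262435 212.77524703  69.        ]
 [447.24912037 202.95392867  69.        ]
 [442.37061303 261.98547578  69.        ]] [518.02769632 237.77592133  69.        ] [ 60.82915552 146.88222433  59.2327898  146.76152076]
pel [518.67683761 239.68588341  69.        ]
yaw strip 0.07120335128823436 0.0679096330776454 0.07777968036083263 0.06691518754196916
yaw light sides -0.20021155922645525 -0.21816821433855438 back -0.22479273896641172 front -0.23913656754225077
[[349.60762857 325.19267003]
 [272.93838571 314.27840836]
 [285.32218395 267.7497117 ]
 [355.95526055 277.965138  ]] [[443.4826019  250.0640761 ]
 [420.53059309 252.4903059 ]
 [407.47098605 212.59082493]
 [428.56018734 210.6511858 ]]
```

```bash
python3 - <<'E'
from h import *
from bench import env
ys,yl=0.070,-0.218
ux=lambda y:np.array([np.cos(y),np.sin(y),0]); uy=lambda y:np.array([-np.sin(y),np.cos(y),0])
d=pickle.load(open("top.pkl","rb"))
mouth=np.array([(613.1+655)/2,(43.1-129)/2,0]); 
mb=np.array([(795.3+755.2)/2,(14.7-160.6)/2,0])-143*ux(yl); print(mouth,mb)
M=(mouth+mb)/2; bay=M+43*uy(yl)
G=np.array([518.3,239,0])-10*ux(ys)
orig=bay-108*ux(yl)
T={"above":(G+[0,0,230],ys),"grasp":(G+[0,0,46],ys),"lift":(G+[0,0,120],ys),"set":(orig+5*ux(yl)+[0,0,1],yl),"setup":(orig+5*ux(yl)+[0,0,120],yl),
"fin":(orig-76.5*ux(yl)+[0,0,13],yl),"finhome":(bay+(45-76.5)*ux(yl)+[0,0,13],yl)}
for k,(p,y) in T.items():
    q=env.ik(p,down(y)); print(k,np.round(p,1),None if q is None else np.round(q,2))
env.move_pose(G+[0,0,230],down(ys))
print(env.read_clock(),env.read_ee_pos())
w=env.get_image("wrist");pickle.dump(w,open("w1.pkl","wb"));cv2.imwrite("pics/w1.png",w["img"][:,:,::-1])
c=G+10*ux(ys)
print(proj(w,[c+sx*75*ux(ys)+sy*30*uy(ys)+[0,0,69] for sx,sy in((1,1),(1,-1),(-1,-1),(-1,1))]))
E
```

```text
[634.05 -42.95   0.  ] [635.63453022 -42.0223328    0.        ]
above [508.3 238.3 230. ] [-0.32  0.32 -0.21  1.78  0.07  1.04 -2.05]
grasp [508.3 238.3  46. ] [ 0.07  0.69 -0.73  1.89  0.63  0.8  -2.5 ]
lift [508.3 238.3 120. ] [ 0.07  0.56 -0.72  1.86  0.46  0.9  -2.37]
set [543.6  21.8   1. ] [ 0.33  0.69 -0.53  1.95  0.56  0.65 -2.34]
setup [543.6  21.8 120. ] [ 0.57  0.57 -0.86  1.9   0.54  0.92 -2.34]
fin [464.   39.4  13. ] [ 0.35  0.59 -0.59  2.13  0.59  0.59 -2.45]
finhome [613.4   6.3  13. ] [ 0.34  0.75 -0.54  1.77  0.53  0.77 -2.26]
3.325 [508.88122807 237.3275238  230.00485576]
[[285.13104901 113.83228109]
 [361.05489677 113.65154836]
 [356.56306147 286.50894899]
 [291.10666481 286.64585354]]
```

View pics/w1.png

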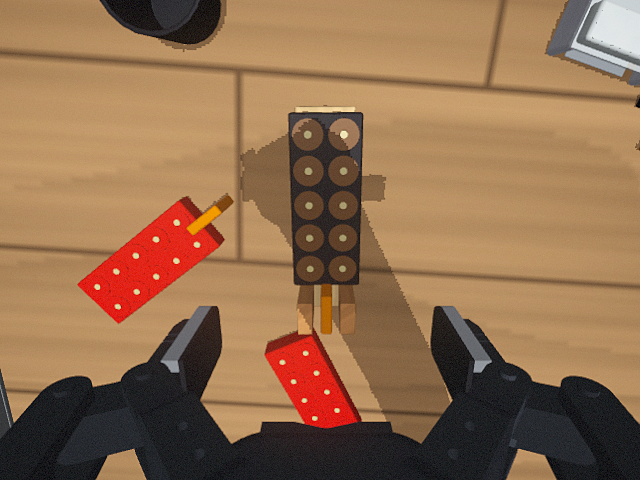

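The strip's top corners are at (289,113)–(358,285), about 3 px to the right of the prediction. I'll shift the grasp 2 mm that way, check the camera's position and joint margins, then grasp and lift.

```bash
python3 - <<'E'
from h import *
from bench import env
ys,yl=0.070,-0.218
w=pickle.load(open("w1.pkl","rb")); print("cam",ray(w,[[0,0]])[0]-env.read_ee_pos())
ux=lambda y:np.array([np.cos(y),np.sin(y),0]); uy=lambda y:np.array([-np.sin(y),np.cos(y),0])
c=onz(w,[[(289+363+358+294)/4,199]],69)[0];print("centre",c)
G=c*[1,1,0]-10*ux(ys)
print(G)
env.move_straight(G+[0,0,130],rot=down(ys))
env.move_straight(G+[0,0,46],max_speed=80)
print(env.read_joint_positions(),env.read_ee_pos(),env.read_contact_force())
env.gripper_close(40); print(env.read_grip_width(),env.read_grip_force(),env.read_contact_force())
p=np.array(env.read_ee_pos())
env.move_straight(p+[0,0,4],max_speed=30); print(env.read_contact_force(),env.read_grip_force(),env.read_grip_width())
env.move_straight(p+[0,0,75],max_speed=100); print(env.read_contact_force(),env.read_moment(),env.read_grip_force(),env.read_grip_width())
print(env.read_joint_positions(),env.read_clock(),env.read_ee_pos())
w=env.get_image("wrist");pickle.dump(w,open("w2.pkl","wb"));cv2.imwrite("pics/w2.png",w["img"][:,:,::-1])
E
```

```text
cam [ 79.66508014   4.40528773 143.33402591]
centre [524.97014782 237.30605406  69.        ]
[514.99463782 236.60662558   0.        ]
[-0.34526274  0.57417934 -0.16896136  1.89345143  0.14501049  0.68456693
 -2.10082273] [515.48028577 236.87548558  46.54550731] [ 0.21542607 -1.26685575 -0.24661691]
0.6925929241301858 44.613277316093445 [-1.73593115 -0.04418928  4.93138704]
[ 0.15326667  0.06854819 -3.65257603] 43.69885861873627 0.6890364392104353
[-0.88795018 -0.08562523 -2.5632364 ] [-0.02809444 -0.00281549 -0.00117727] 43.68517756462097 0.6915647495067606
[-0.32773872  0.46195817 -0.18973463  1.86014823  0.11406614  0.83096526
 -2.07600219] 6.925 [515.02784501 236.77923913 121.36144979]
```

View pics/w2.png

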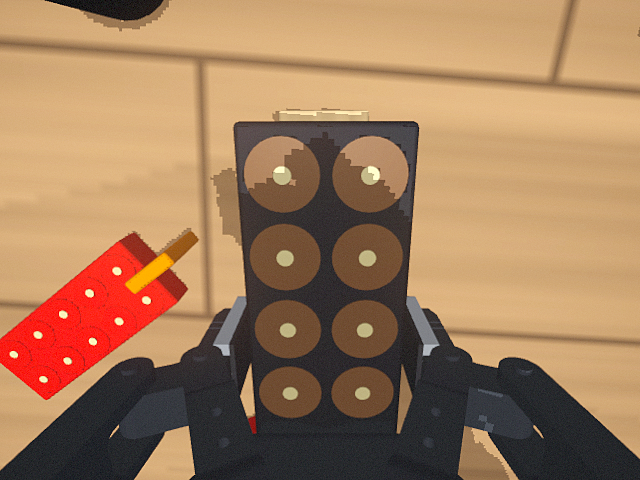

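It's lifted level and square in the pads, with the front top edge at (234,123)–(419,123). I'll work out how the strip sits in the hand from this edge.

```bash
python3 - <<'E'
from h import *
w=pickle.load(open("w1.pkl","rb"));a=onz(w,[(289,113),(363,113),(358,285),(294,285)],69);print(a,a.mean(0))
w=pickle.load(open("w2.pkl","rb"));b=onz(w,[(236,123),(418,123)],143.8);print(b,b.mean(0))
pl=onz(w,[(282,175),(370,175),(362,394),(290,394)],143.8);print(pl,pl.mean(0))
print((b.mean(0)-[515.03,236.78,0]))
E
```

```text
[[591.84676801 271.14429908  69.        ]
 [595.80475999 212.83364629  69.        ]
 [447.18182266 202.65764524  69.        ]
 [443.21948653 261.10187497  69.        ]] [519.5132093 236.9343664  69.       ]
[[591.84179679 269.6597561  143.8       ]
 [595.83074248 212.26206244 143.8       ]] [593.83626963 240.96090927 143.8       ]
[[576.47186104 254.61715976 143.8       ]
 [578.48277085 225.66329332 143.8       ]
 [490.42447942 219.46168836 143.8       ]
 [488.40938947 248.55469592 143.8       ]] [533.44712519 237.07420934 143.8       ]
[ 78.80626963   4.18090927 143.8       ]
```

```bash
python3 - <<'E'
from h import *
from bench import env
yl=-0.218
ux=np.array([np.cos(yl),np.sin(yl),0]); uy=np.array([-np.sin(yl),np.cos(yl),0])
M=np.array([634.8,-42.5,0]); bay=M+43*uy; orig=bay-108*ux; T=orig+10.5*ux
env.move_straight(T+[0,0,121],rot=down(yl),max_speed=130)
f0=np.array(env.read_contact_force());print(f0,env.read_joint_positions())
env.move_straight(T+[0,0,5],max_speed=80)
z=5
while z>-1.5:
    z-=.5; env.move_straight(T+[0,0,z],max_speed=10)
    f=np.array(env.read_contact_force())
    if f[2]-f0[2]>3: break
print(z,f,env.read_ee_pos(),env.read_clock())
env.gripper_open(); p=np.array(env.read_ee_pos()); print(env.read_contact_force())
env.move_straight([p[0],p[1],110],max_speed=100)
env.move_straight(orig-60*ux+[0,0,190],max_speed=150)
print(env.read_clock())
for n in("wrist","top"):
    w=env.get_image(n);pickle.dump(w,open(n+"3.pkl","wb"));cv2.imwrite(f"pics/{n}3.png",w["img"][:,:,::-1])
E
```

```text
[-0.75674747 -0.31045064 -3.61330935] [-0.02670073  0.42908582 -0.07580359  1.90794034  0.04301187  0.8062057
 -1.91259127]
1.5 [-1.8366664  -0.26555692  3.00916336] [548.96067378  20.60599039   1.86364235] 12.1583
[ 0.70049206 -0.34196374  0.58656557]
14.6333
```

View pics/wrist3.png

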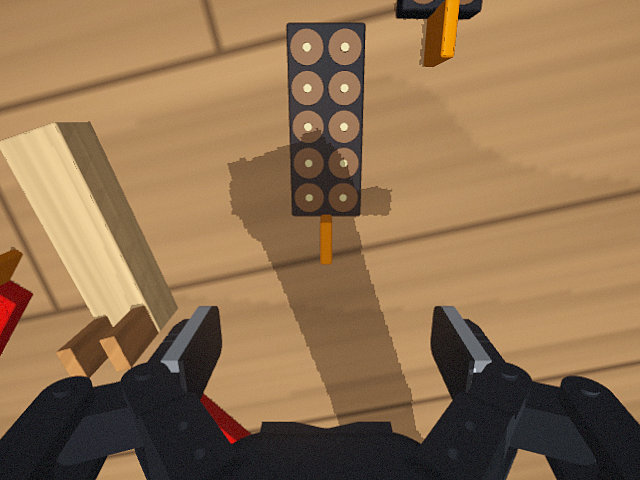

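The strip lies flat on the bench, box top (287,24)–(362,215), with the fin free at (326,216–263). Next I'll check its alignment with the empty bay in the top view.

```bash
python3 - <<'E'
from h import *
w=pickle.load(open("wrist3.pkl","rb"))
P=onz(w,[(307,47),(345,47),(343,198),(309,198)],24); print(P,P.mean(0)); v=P[0]+P[1]-P[2]-P[3]; print("yaw",np.arctan2(v[1],v[0]))
B=onz(w,[(287,24),(365,24),(361,215),(292,215)],24);print(B,B.mean(0));v=B[0]+B[1]-B[2]-B[3]; print("yaw",np.arctan2(v[1],v[0]))
F=onz(w,[(326,217),(326,263)],50);print("fin",F)
d=pickle.load(open("top3.pkl","rb"))
c=d["img"][95:275,260:410][:,:,::-1]
cv2.imwrite("pics/c3.png",cv2.resize(c,None,fx=3.3,fy=3.3,interpolation=cv2.INTER_CUBIC))
E
```

```text
[[613.04831551  20.08769171  24.        ]
 [606.76376752  -8.18108952  24.        ]
 [492.6735389   17.02676452  24.        ]
 [499.01842012  45.56321902  24.        ]] [552.87601051  18.62414643  24.        ]
yaw -0.21862725730739827
[[631.41463682  31.1075609   24.        ]
 [618.73214811 -25.94104659  24.        ]
 [474.52077158   4.74932405  24.        ]
 [487.58798243  63.51912614  24.        ]] [553.06388474  18.35874113  24.        ]
yaw -0.21566785116041226
fin [[486.02226982  33.49136681  50.        ]
 [447.38347758  42.0760066   50.        ]]
```

View pics/c3.png

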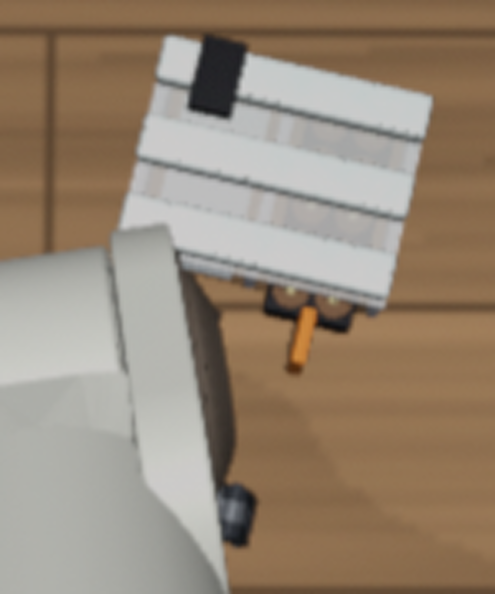

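Strip and bay axes agree: yaw is −0.217 against −0.218, and the lateral offset is about 1 mm. I'll pinch the fin and slide, watching the force.

```bash
python3 - <<'E'
from h import *
from bench import env
yl=-0.218
ux=np.array([np.cos(yl),np.sin(yl),0]); uy=np.array([-np.sin(yl),np.cos(yl),0])
F=np.array([465,38,0])
env.move_straight(F+[0,0,110],rot=down(yl)); env.move_straight(F+[0,0,14],max_speed=100)
print(env.read_contact_force())
env.gripper_close(30); print(env.read_grip_width(),env.read_grip_force(),env.read_contact_force(),env.read_ee_pos(),env.read_clock())
f0=np.array(env.read_contact_force()); s=0; end=F+uy*1.
ok=True
for s in list(range(20,141,20))+list(range(143,165,1)):
    q=F+uy*min(1,s/60)+ux*s+[0,0,14]
    env.move_straight(q,max_speed=60 if s<=140 else 25)
    df=np.array(env.read_contact_force())-f0; a=df@ux
    print(s,np.round([a,df@uy,df[2]],1),np.round(env.read_ee_pos(),1))
    if abs(a)>12 or np.linalg.norm(df)>20: break
print(env.read_clock(),env.read_grip_width())
w=env.get_image("wrist");pickle.dump(w,open("wrist4.pkl","wb"));cv2.imwrite("pics/wrist4.png",w["img"][:,:,::-1])
E
```

```text
[-0.6302226  -0.72254555 -0.28871325]
0.11311152002756039 29.725225567817688 [-0.68894308  0.36217949  2.3117132 ] [465.16310711  38.15665311  14.14540097] 17.2083
20 [-1.3  1.1 -0.3] [484.   34.2  13.7]
40 [ 1.7 -0.6 -4.3] [504.8  29.5  13.8]
60 [ 1.7 -0.5 -4.3] [523.7  25.7  13.7]
80 [ 1.9 -0.5 -2.9] [543.1  21.5  13.7]
100 [ 1.6 -0.7 -3.3] [562.5  17.2  13.7]
120 [ 2.1  0.1 -4.1] [582.1  12.9  13.7]
140 [ 1.8 -0.5 -3.1] [601.7   8.5  13.7]
143 [ 0.1 -0.9 -5.1] [604.9   8.   13.9]
144 [ 0.8  0.1 -5.6] [605.8   7.7  13.9]
145 [ 0.5 -0.8 -5.5] [606.9   7.6  14. ]
146 [ 1.2 -0.5 -5.6] [607.9   7.4  14. ]
147 [ 1.2 -0.8 -6.7] [608.8   7.1  14. ]
148 [ 0.4 -0.2 -5.2] [609.8   7.   14. ]
149 [-0.3  0.3 -6. ] [610.8   6.7  14. ]
150 [ 0.5 -1.  -5.5] [611.8   6.5  14. ]
151 [ 1.1  0.1 -4.8] [612.7   6.3  14. ]
152 [ 1.  -0.6 -5.2] [613.7   6.1  14. ]
153 [ 0.5 -0.6 -5.5] [614.7   5.8  14. ]
154 [ 1.5  0.1 -5.4] [615.7   5.6  14. ]
155 [ 0.8  0.1 -5.1] [616.7   5.4  14. ]
156 [ 1.1  0.4 -5. ] [617.6   5.2  14. ]
157 [-0.  -0.3 -6.1] [618.6   5.   14. ]
158 [ 0.9 -0.7 -6.1] [619.6   4.8  14. ]
159 [ 0.1  0.1 -5.6] [620.5   4.6  14. ]
160 [-1.2 -0.2 -5.3] [620.8   4.6  13.7]
161 [-4.1 -1.  -2.7] [620.9   4.6  13.7]
162 [-8.4  0.1  0.4] [620.8   4.6  13.7]
163 [-9.5 -0.6  3.1] [620.8   4.6  13.7]
164 [-14.   -0.8   6.6] [620.8   4.6  13.7]
26.1083 0.11423294300168282
```

View pics/wrist4.png

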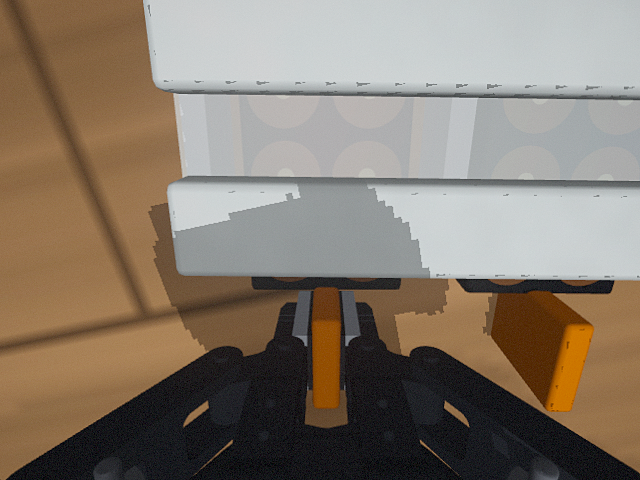

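It stopped hard at about 160 mm with 14 N of resistance. The picture shows the strip's rear edge at (255–400, 289), level with its neighbour's at (460–612, 292). I'll ease off, let go, retreat and check.

```bash
python3 - <<'E'
from h import *
from bench import env
yl=-0.218
ux=np.array([np.cos(yl),np.sin(yl),0]); uy=np.array([-np.sin(yl),np.cos(yl),0])
F=np.array([465,38,0])+uy
env.move_straight(F+160.5*ux+[0,0,14],max_speed=20)
print(env.read_contact_force())
env.gripper_open(); print(env.read_contact_force(),env.read_ee_pos())
env.move_straight(F+160.5*ux+[0,0,110],max_speed=100)
env.move_straight(F+80*ux+[0,0,190],max_speed=150)
w=env.get_image("wrist");pickle.dump(w,open("wrist5.pkl","wb"));cv2.imwrite("pics/wrist5.png",w["img"][:,:,::-1])
print(env.read_clock())
E
```

```text
[-5.71611377  1.66866846  0.41055913]
[-0.15506717  0.18716227  0.20842614] [622.01689305   4.2295124   14.04625075]
29.2667
```

View pics/wrist5.png

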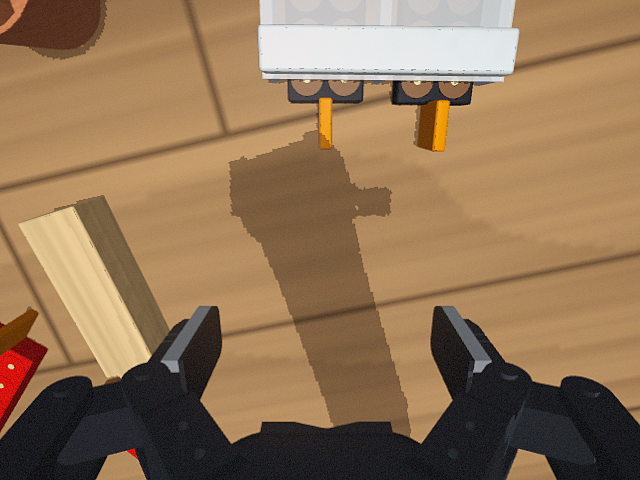

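The strip is home and straight. Its rear edge at (290–362, 103) is level with the neighbour's at (393–470, 104), and nothing around it has moved. Handing in.

```bash
python3 -c "
from bench import env
print(env.job_done())"
```

```text
the job is handed in; nothing more can be done
None
```

The black strip was set down in front of the left bay, let go, then slid in by its fin until it stopped hard against the back and released; I handed the job in at about 29 s of the 48 s allowed.

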